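# Drive the stuck hinge pin out of a mould clamp

## Task

The hinge pin of the mould clamp is stuck. Take the drift punch (the tool with the straight round handle) from the wooden rack, put its nose into the clamp's hinge bore from above and push the pin down and out until the punch's collar rests on the clamp. Leave the punch standing there in the bore and let go; leave the T-handled key in the rack alone.

Things in the scene. Friction and masses are not known exactly. Their poses are not given: they have to be found in the camera images.
- punch_grip (a point): Drift punch, dark steel, about 0.16 kg, hanging upright by its collar in either hole of the wooden rack. Point: centre of its straight round handle (diameter 22, 75 mm long), 115 mm above the bench; z up along the punch. Collar: diameter 40, 6 mm thick, underside 43 mm below the point. Nose: diameter 10, 42 mm long, tip 85 mm below the point, hidden under the rack top at first.
- key_bar (a point): The other tool in the rack, to be left alone: a stubby dark steel T-handled key with the same collar. Point: middle of its horizontal cross bar (66 mm long, 12 mm thick), 124 mm above the bench. The rack's top (70 x 200 mm, 72 mm above the bench) has two 22 mm holes 120 mm apart.
- bore_mouth (a point): Mould clamp fixed on a steel stand. Point: centre of the hinge bore's mouth in its grey top face (64 x 64 mm, 96 mm above the bench); z up, x along its aluminium arm. The bore is vertical, 22 mm across, 42 mm deep through knuckles and arm, and open below. Not the empty hole near the arm's free end, 95 mm along x from here and 14 mm lower.
- pin (a joint): Stuck hinge pin in the bore (diameter 21, 36 mm long, head at its lower end: comes out only downward). Value in m: how far driven down. At 0 its top is 6 mm below the bore's mouth; it starts at 0 to 0.004; at 0.036 it is just out of the bore and the punch's collar sits on the clamp; it stops at 0.040. A steady push of about 8 N moves it; it stays where it is left.
There are look-alikes about, which are no part of the job. What is shaped like the part that bears punch_grip but red or yellow is not meant.

How it is judged (in metres and radians):
At the end, for the whole second after the job is handed in: The pin has been driven down more than 30 mm, and the punch, released, stands in the hinge bore with its collar on the clamp: handle centre less than 49 mm above the mouth of the bore and within 20 mm of its axis, tilted less than 15 degrees (value of joint pin above 0.03 m and horizontal distance between punch_grip and bore_mouth below 0.02 m and z of punch_grip in the frame of bore_mouth between 0.03 and 0.049 m and angle between punch_grip's own z axis and vertical below 0.26 rad); the robot touches nothing.
It fails at once if the T-handled key is moved more than 30 mm (distance of key_bar from where it was at the start of the episode above 0.03 m).
It also fails if it takes over 35 s, if anything falls off the work surface, if the arm or the gripper's body presses on something with over 40 N, if the wrist force passes 120 N, or if a joint passes its speed limit or range.

## Robot

A 6-joint arm with a two-finger parallel gripper is mounted at the origin on a cart in front of the work surface, level with it; the furniture and walls round the work are solid. World frame = base frame: x ahead of the robot, y to its left, z up, the work surface at z = 0. Lengths are in mm, angles in rad, forces in N, time in s.
With the tool pointing down it reaches from about 275 to 825 mm from the base axis. Payload 5.2 kg.
Tool frame: the origin (TCP) lies at the very end of the fingers, on their centre line; the grasp point (between the pads) lies 19 mm behind it; z points along the fingers, y is the direction in which the jaws open and shut (so a half turn about z gives the same grasp; the last joint's range is limited). The gripper opens to 93 mm and grips with 3 to 60 N. Pads are 15 mm wide; open, the fingers measure 128 mm over their backs; the gripper's body (75 mm by 188 mm) begins 65 mm behind the grasp point.
Start: joints at [1.138, 0.259, 1.535, -0, 1.348, -0.203], TCP at [125.258, 535.552, 218.653] pointing down, gripper open.
Joint ranges: [-3.14, 3.14], [-0.91, 2.08], [0.19, 2.58], [-1.22, 4.36], [0.22, 2.71], [-3.12, 3.12]. Speed limits (rad/s): [2.57, 2.57, 3.14, 3.14, 3.14, 3.14].

## Interface

Orientations are given as [roll, pitch, yaw] about the fixed x, y, z axes, in that order (R = Rz(yaw) Ry(pitch) Rx(roll)).
In Python, from bench import robot gives the robot as it stands. The module is installed in compiled form; this text tells all that it offers. Calls block until the motion is done:
- robot.move_ptp(position, orientation): joint-space move of the TCP to a pose.
- robot.move_linear(position, ori=None, speed=150, f_stop=None): straight line of the TCP; ori=None keeps the orientation; speed is the mean speed in mm/s. With f_stop (N) it stops when the force on the tool has changed by that much, and returns True; else False.
- robot.move_j(angles): joint-space move.
- robot.move_gripper(opening): opening from 0.0 (shut) to 1.0 (fully open); the grip force is fixed at half the most; returns when the fingers have stopped.
- robot.sleep(seconds).
- robot.inverse_kinematics(position, orientation): joint angles nearest the present ones, or None.
- robot.get_image(name): name is "scene" or "side" or "wrist"; returns a dict with "img" (420x560x3 uint8, blue, green, red), "fovy" (degrees; the focal length in pixels is half the picture's height over the tangent of half this angle, whatever the lens; pixels are square), "cx", "cy" (the principal point, pixels), "eye" and "orientation" of the camera in the world. Camera axes: x right, y down, z forward; pixel columns grow to the right and rows downward; lengths in mm; the calibration is good to about 2 mm. A picture is of the moment at which its call begins. There is no depth.
A pose or a line that the arm cannot do raises robot.MotionError and nothing moves.
- robot.hand_in(): hands the job in, once; it reports no verdict.
Readings, each from a call of its own:
- robot.current_t(): time.
- robot.current_qpos(): joint angles.
- robot.current_joint_vel(): joint speeds.
- robot.current_joint_efforts(): joint torques, N m.
- robot.current_tcp_pos(): TCP position.
- robot.current_eef_rot(): TCP orientation.
- robot.current_contact_force(): force on the tool from outside, world axes, zero at the start.
- robot.current_ft_torque(): the same for the moment, N m.
- robot.current_gripper_width(): opening from 0.0 (shut) to 1.0 (fully open).
Only numpy, scipy, OpenCV 4.12 (cv2) and the standard library are available. Lean on these libraries where they do the work, as an engineer would, in place of code of your own. Each camera call takes 0.05 s, during which the arm holds its last target.

## Working session

There is one attempt and no reset: what is moved stays moved. The work goes in short steps, each a Python script; the robot and the scene stay as the last script left them, time stands still between calls to the robot, and variables do not carry over. Pictures are saved under pics/ and viewed, and the job is handed in when it is done.

```bash
mkdir -p pics; python3 - <<'E'
from bench import robot
import cv2
for n in("scene","side","wrist"):
    d=robot.get_image(n); cv2.imwrite(f"pics/{n}0.png",d["img"])
    print(n,d["fovy"],d["cx"],d["cy"],d["eye"],d["orientation"])
print(robot.current_t(),robot.current_eef_rot())
E
```

```text
scene 51.691411532873786 278.2555520234885 214.39353865965825 [  36.10359529 -548.66788666  777.2292949 ] [-2.27974216 -0.01964243 -0.56630403]
side 53.660459950701316 271.3523191432267 211.07438966099357 [295.57449582 788.63822165 649.25385228] [-2.2314742  -0.01452582 -2.89123004]
wrist 59.38951232872027 282.53170474551825 210.68059277537665 [ 56.31336475 550.36688889 383.97933792] [2.88440489e+00 8.19322121e-04 1.34036901e+00]
0.15 [-3.14022122e+00 -2.92517514e-04  2.91179630e+00]
```

View pics/scene0.png

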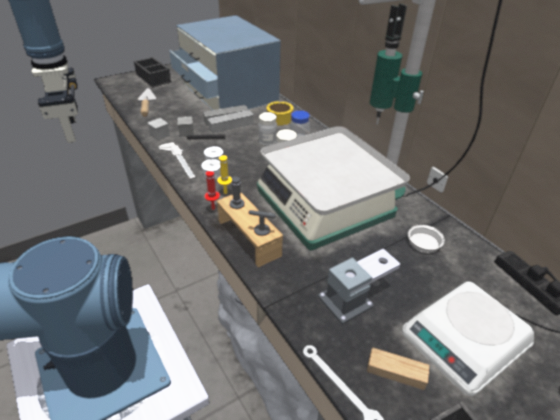

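View pics/side0.png

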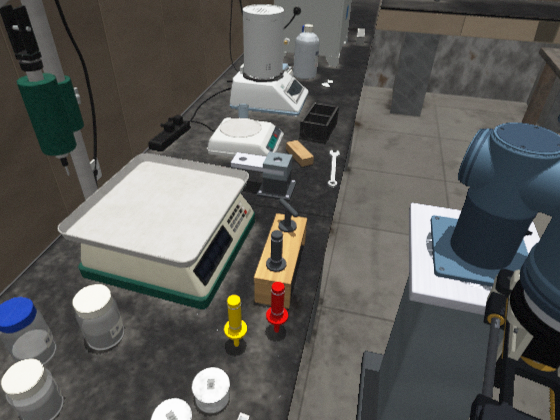

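View pics/wrist0.png

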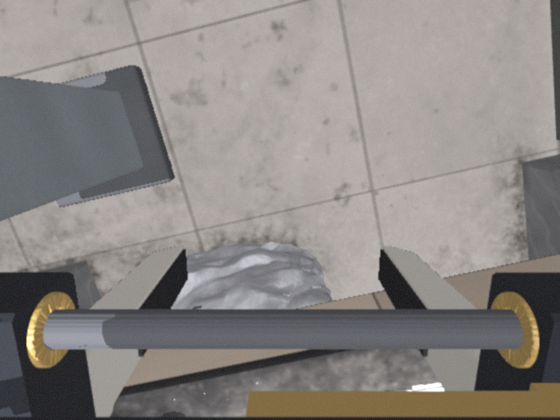

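The scene view shows the rack at about (250,228), with the dark punch at (236,195) and the key at (262,222). The clamp top is at (350,275), with its arm towards (385,262). In the side view the punch is at (277,250) and the clamp at (275,165). I'll zoom in on these.

```bash
python3 - <<'E'
import cv2,numpy as np
a=cv2.imread("pics/scene0.png");b=cv2.imread("pics/side0.png")
def c(i,x,y,w,h,s,n):
    k=cv2.resize(i[y:y+h,x:x+w],None,fx=s,fy=s,interpolation=cv2.INTER_CUBIC)
    k=np.clip(k*1.5,0,255).astype('uint8')
    for g in range(0,w,10): cv2.line(k,(g*s,0),(g*s,6 if g%50 else 14),(0,0,255),1)
    for g in range(0,h,10): cv2.line(k,(0,g*s),(6 if g%50 else 14,g*s),(0,0,255),1)
    cv2.imwrite(n,k)
c(a,200,150,200,150,4,"pics/cs.png"); c(b,220,140,110,180,3,"pics/cd.png")
c(a,310,235,100,80,7,"pics/ccl.png")
E
```

```text
(no output)
```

View pics/cs.png

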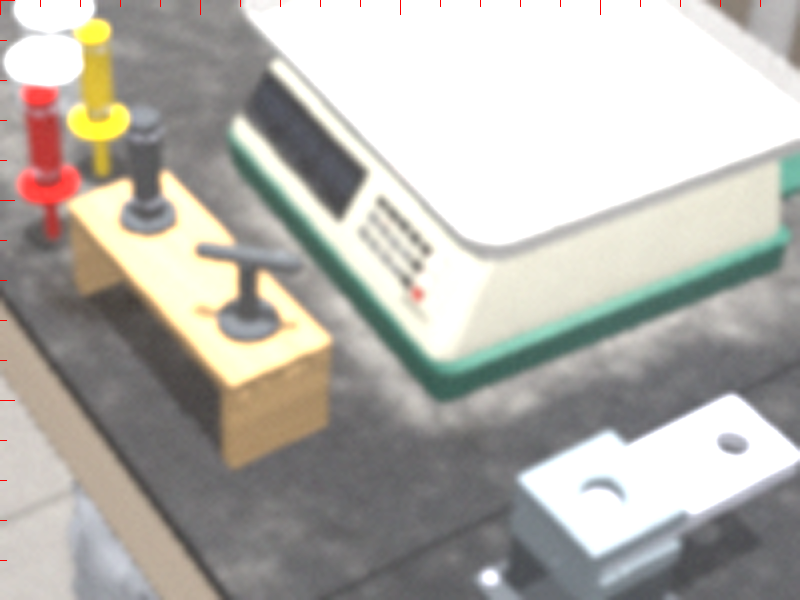

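View pics/cd.png

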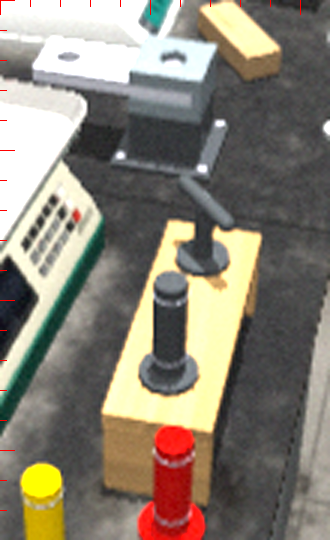

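View pics/ccl.png

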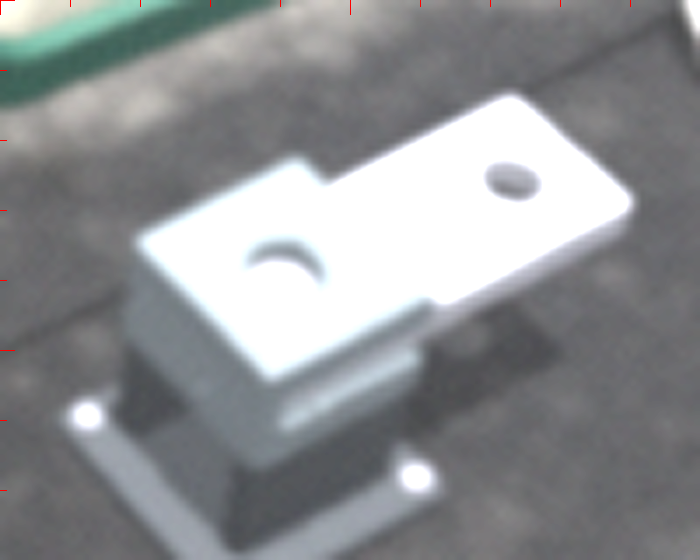

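```bash
cat > h.py <<'E'
import numpy as np
from scipy.spatial.transform import Rotation as R
def ray(d,px):
    px=np.atleast_2d(px).astype(float); f=210/np.tan(np.radians(d["fovy"])/2)
    v=np.c_[(px[:,0]-d["cx"])/f,(px[:,1]-d["cy"])/f,np.ones(len(px))]
    return R.from_euler("xyz",d["orientation"]).apply(v)
def plane(d,px,z):
    v=ray(d,px); e=np.array(d["eye"]); return e+v*((z-e[2])/v[:,2])[:,None]
def proj(d,p):
    f=210/np.tan(np.radians(d["fovy"])/2)
    c=R.from_euler("xyz",d["orientation"]).inv().apply(np.atleast_2d(p)-d["eye"])
    return c[:,:2]/c[:,2:]*f+[d["cx"],d["cy"]]
E
python3 - <<'E'
from h import *; from bench import robot
np.set_printoptions(precision=1,suppress=True)
s=robot.get_image("scene");d=robot.get_image("side")
S=lambda p:np.array(p)/4+[200,150]; C=lambda p:np.array(p)/7+[310,235]; D=lambda p:np.array(p)/3+[220,140]
for n,a,b,z in(("top",[(146,117)],[(171,283)],152.5),("collar",[(148,214)],[(169,371)],76)):
    print(n,plane(s,S(a),z),plane(d,D(b),z))
print("key collar",plane(s,S([(249,319)]),76),plane(d,D([(203,257)]),76))
print("key bar",plane(s,S([(205,248),(295,266)]),124),plane(d,D([(187,183),(227,224)]),124))
print("rack",plane(s,S([(70,205),(165,170),(330,340),(232,388)]),72),plane(d,D([(170,221),(261,233),(211,432),(104,416)]),72))
q=plane(s,C([(137,242),(297,158),(435,303),(270,380)]),96);print("clamp",q,q.mean(0))
q=plane(d,D([(135,38),(217,43),(214,88),(129,80)]),96);print("clampside",q,q.mean(0))
print("bore",plane(s,C([(285,270)]),96),plane(d,D([(174,58)]),96))
print("hole",plane(s,C([(513,181)]),82),plane(d,D([(68,57)]),82))
E
```

```text
top [[420.8 223.2 152.5]] [[420.  231.6 152.5]]
collar [[419.2 224.5  76. ]] [[419.9 230.   76. ]]
key collar [[423.6 106.3  76. ]] [[423.7 112.2  76. ]]
key bar [[406.4 127.  124. ]
 [442.8  86.4 124. ]] [[441.8  91.8 124. ]
 [404.8 130.3 124. ]]
rack [[382.8 262.9  72. ]
 [452.9 263.8  72. ]
 [457.4  69.4  72. ]
 [387.6  65.   72. ]] [[457.6  72.9  72. ]
 [389.1  69.   72. ]
 [383.2 270.5  72. ]
 [450.5 275.   72. ]]
clamp [[ 470.4  -92.3   96. ]
 [ 534.3  -90.5   96. ]
 [ 531.1 -157.6   96. ]
 [ 470.6 -154.7   96. ]] [ 501.6 -123.8   96. ]
clampside [[ 542.9 -143.    96. ]
 [ 471.2 -154.2   96. ]
 [ 458.1  -81.    96. ]
 [ 529.6  -74.    96. ]] [ 500.5 -113.    96. ]
bore [[ 501.4 -124.3   96. ]] [[ 501.6 -119.    96. ]]
hole [[ 596.5 -124.4   82. ]] [[ 597.5 -118.3   82. ]]
```

```bash
python3 - <<'E'
from h import *; from bench import robot
import cv2
np.set_printoptions(precision=1,suppress=True)
s=robot.get_image("scene")
S=lambda p:np.array(p)/4+[200,150]
print("red,yel feet",plane(s,S([(51,238),(101,177)]),0), plane(s,S([(40,92),(93,30)]),80))
robot.move_ptp([420,227,250],[np.pi,0,np.pi])
robot.move_gripper(0.5)
d=robot.get_image("wrist"); cv2.imwrite("pics/w1.png",d["img"])
print(robot.current_t(),robot.current_tcp_pos(),robot.current_eef_rot(),robot.current_qpos())
print(proj(d,[[420,227,152.5],[420,227,78],[423,109,78]]),d["eye"])
E
```

```text
red,yel feet [[390.6 319.8  -0. ]
 [451.7 363.3   0. ]] [[416.6 376.2  80. ]
 [483.3 426.9  80. ]]
2.825 [420. 227. 250.] [-3.1  0.   3.1] [ 0.3  0.1  1.6 -0.   1.4 -1.3]
[[283.7 212.3]
 [283.4 191.7]
 [157.7 194.9]] [349.3 226.  416. ]
```

View pics/w1.png

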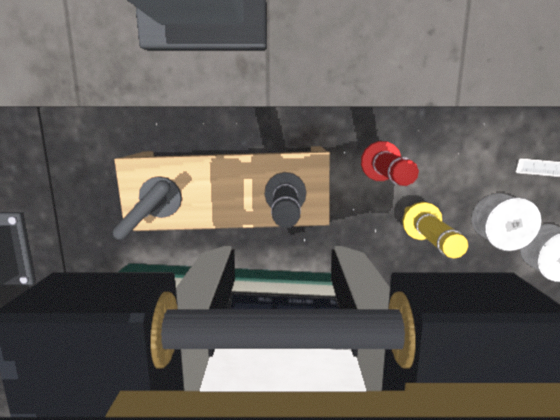

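The wrist view shows the punch top at (286,213), the collar at (286,191) and the key at (160,195). This agrees with the estimate to about 2 mm, giving the punch at roughly (420,228). Next I'll grasp it and lift.

```bash
python3 - <<'E'
from h import *; from bench import robot
import cv2
np.set_printoptions(precision=3,suppress=True)
o=[np.pi,0,np.pi]
robot.move_ptp([420,228,190],o)
print(robot.move_linear([420,228,99],o,speed=100,f_stop=8))
robot.move_gripper(0.0); print(robot.current_tcp_pos(),robot.current_gripper_width(),robot.current_contact_force())
print(robot.move_linear([420,228,185],o,speed=100,f_stop=12))
print(robot.current_gripper_width(),robot.current_contact_force(),robot.current_tcp_pos())
robot.move_ptp([501.5,-122,240],o)
for n in("scene","side","wrist"): cv2.imwrite(f"pics/{n}2.png",robot.get_image(n)["img"])
d=robot.get_image("wrist")
print(proj(d,[[501.5,-122,96],[501.5,-122,96+42+55],[596.5,-122,82]]))
print(robot.current_t(),robot.current_gripper_width())
E
```

```text
False
[420.197 228.214  99.265] 0.23145269473310043 [-0.866  0.881  2.157]
False
0.23641422593426112 [ 0.522 -0.076 -2.385] [419.469 227.822 184.297]
[[281.85  198.411]
 [281.731 233.887]
 [281.781 291.209]]
7.325 0.23018542830356706
```

View pics/wrist2.png

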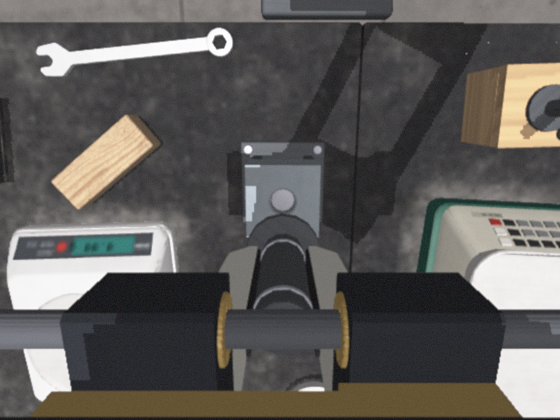

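View pics/scene2.png

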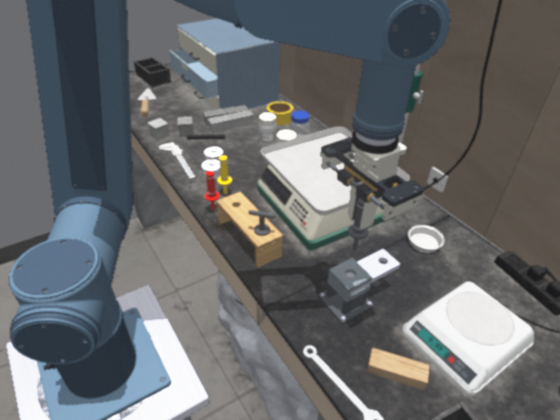

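View pics/side2.png

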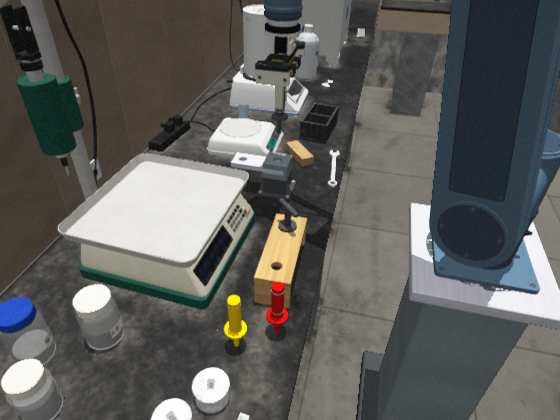

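The punch is held and the key is still in its hole. In the wrist view the bore is at (283,200) against a predicted (282,198), so the error is about 1 mm. I'll lower the nose to just above the bore and check the alignment.

```bash
python3 - <<'E'
from h import *; from bench import robot
import cv2
o=[np.pi,0,np.pi]
print(robot.move_linear([502.3,-121.5,177],o,speed=120,f_stop=10))
ims=[]
for n,x,y in(("scene",300,180),("side",220,90)):
    d=robot.get_image(n)
    ims.append(cv2.resize(np.clip(d["img"][y:y+130,x:x+100]*1.4,0,255).astype('uint8'),None,fx=4,fy=4,interpolation=cv2.INTER_CUBIC))
cv2.imwrite("pics/ck3.png",np.hstack(ims)); print(robot.current_t(),robot.current_contact_force())
E
```

```text
False
8.1 [ 0.34179676  0.58961426 -2.2604047 ]
```

View pics/ck3.png

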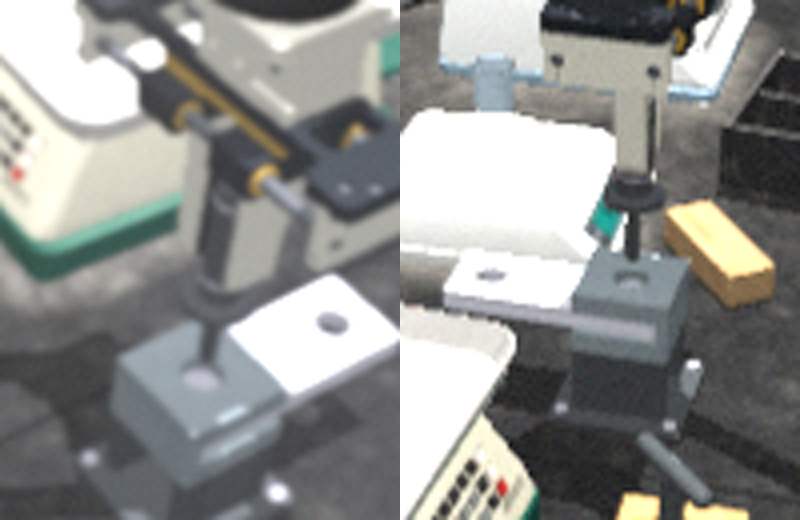

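The side view lines up exactly, and the scene view is off by about 1 px (2 mm); the slack is 6 mm. I'll push the pin down now.

```bash
python3 - <<'E'
from h import *; from bench import robot
import cv2
o=[np.pi,0,np.pi]
print(robot.move_linear([502.3,-121.5,150],o,speed=40,f_stop=25),robot.current_contact_force())
print(robot.move_linear([502.3,-121.5,120],o,speed=25,f_stop=25))
print(robot.current_tcp_pos(),robot.current_contact_force(),robot.current_gripper_width())
ims=[]
for n,x,y in(("scene",300,180),("side",220,90)):
    d=robot.get_image(n)
    ims.append(cv2.resize(np.clip(d["img"][y:y+130,x:x+100]*1.4,0,255).astype('uint8'),None,fx=4,fy=4,interpolation=cv2.INTER_CUBIC))
cv2.imwrite("pics/ck4.png",np.hstack(ims)); print(robot.current_t(),robot.current_contact_force())
E
```

```text
False [0.09083721 0.44293841 0.41959979]
True
[ 502.3161521  -121.50745949  123.2625453 ] [-0.79011466 -0.21034386  4.42884126] 0.22859504859647917
10.0833 [-0.89070605 -0.60565117  5.4385158 ]
```

View pics/ck4.png

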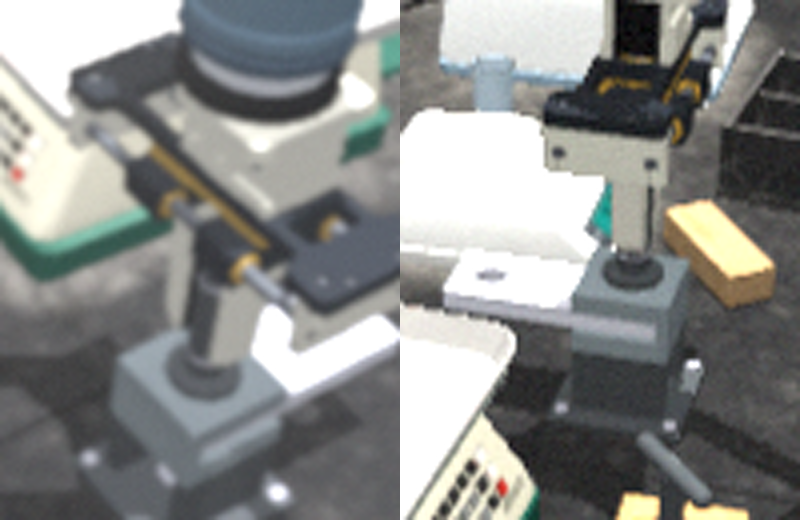

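The stop came at TCP z = 123.3 mm, exactly where the collar should seat, and both views show it flat on the clamp. I'll release and retreat.

```bash
python3 - <<'E'
from h import *; from bench import robot
import cv2
o=[np.pi,0,np.pi]
robot.move_gripper(0.5); robot.sleep(0.2)
p=robot.current_tcp_pos()
print(robot.move_linear([p[0],p[1],230],o,speed=120,f_stop=10))
robot.move_linear([420,p[1],300],o,speed=200)
ims=[]
for n,x,y in(("scene",300,180),("side",220,90)):
    d=robot.get_image(n)
    print(n,proj(d,[[502,-121.5,96+42+37.5],[502,-121.5,96+3]])-[x,y])
    ims.append(cv2.resize(np.clip(d["img"][y:y+130,x:x+100]*1.4,0,255).astype('uint8'),None,fx=4,fy=4,interpolation=cv2.INTER_CUBIC))
cv2.imwrite("pics/ck5.png",np.hstack(ims)); print(robot.current_t(),robot.current_contact_force())
cv2.imwrite("pics/s5.png",d["img"]); cv2.imwrite("pics/w5.png",robot.get_image("wrist")["img"])
E
```

```text
False
scene [[55.20215649 65.58991605]
 [50.25914698 91.62886953]]
side [[58.87511936 41.00395974]
 [58.11709536 67.83991193]]
12.75 [-0.64582488 -0.74004716 -0.01276202]
```

View pics/ck5.png

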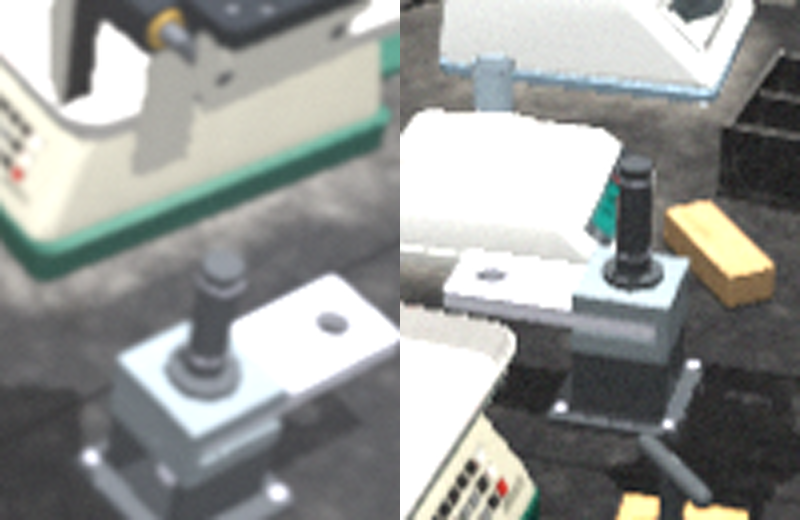

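View pics/s5.png

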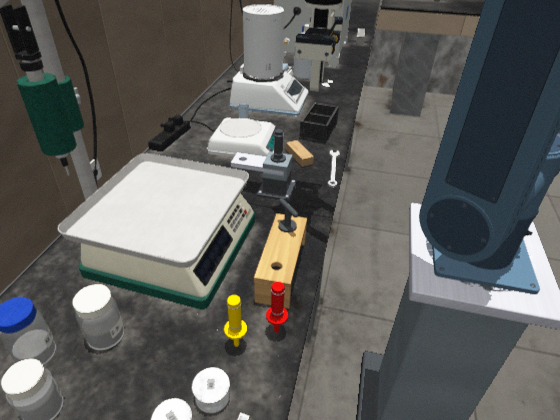

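The punch stands upright with its collar flat on the clamp. The key hasn't moved, and the gripper is clear.

```bash
python3 - <<'E'
from bench import robot
print(robot.hand_in(),robot.current_t())
E
```

```text
the job is handed in; nothing more can be done
the job is handed in; nothing more can be done
```

The job is done and handed in at about 12.8 s of the 35 s allowed. I took the dark drift punch from the rack, pushed the pin down and out through the hinge bore, and let go with the punch standing there.

- **Seating:** The push stopped on contact at TCP z = 123.3 mm; collar contact was expected at about 123 mm. That puts the nose about 42 mm deep, so the pin should be driven roughly 36 mm. I did not see the pin itself; this comes from the punch's depth.
- **Last pictures:** The scene and side views show the punch upright, with its collar flat on the clamp and within a few mm of where the bore axis was expected. The key looks unmoved in the rack, and the gripper is clear with the contact force near zero.
- **Disagreement:** My first position readings from the scene and side cameras differed by about 6 mm in y. I used their mean and corrected it by 1–2 mm from the wrist camera before the grasp and before entering the bore. I saw no other check fail.

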